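Clamp a mosaic lamp globe and drop the gravity latch

TASK

Clamp the lamp globe for tiling: lift the clamp's steel latch bar by its cross-handle, slide the jaw towards the globe until it stands pushed against the back stop and the bar's tooth has passed over the first wall of the keeper, then let the tooth drop fully down into the keeper's notch and let go, so that the latch holds the sprung jaw. Be gentle: do not squeeze the glass globe hard, ram or press the bar hard against the keeper, or disturb the other things on the table.

Things in the scene. Friction and masses are not known exactly. Their poses are not given: they have to be found in the camera images.
- clamp: Globe clamp, fixed on the table: bamboo board 160 x 460 x 20 mm (x, y, z), y from -220 to +240 mm. Origin on the table under the mechanism's middle, z up. The jaw closes along +y. In order along +y, all centred on x = 0: latch tooth, keeper, jaw, sprung pad, globe in its nest, back stop (face at y = 200 mm). The notes below use this clamp frame.
- jaw (a joint): Travel of the steel jaw carriage along the clamp's +y, m: 0 fully open, end stop at 0.090; about 1 N of friction. It carries latch bar and pad and is moved by the latch bar's handle. The pad meets the globe at 0.033 to 0.045, then pushes back. The tooth can drop into the notch from a travel that lies anywhere between 0.050 and 0.070 (notch setting unknown) to 4 mm beyond that.
- latch (a joint): Angle of the gravity latch bar, rad: 0 = level, fully down (on its own stop, in the notch or outside it); grows as the free end is lifted; limit 0.6. It falls by its weight (about 0.32 kg). Its pivot is on the jaw at x = 0, y = 10 mm + jaw travel, z = 42 mm, axis along the clamp's x. About 0.10 with the tooth standing on a keeper wall, clear above 0.11.
- latch_grip (a point): Centre of the latch bar's cross-handle: steel rod 14 mm thick, 56 mm long, along the clamp's x, on a 10 mm stem, 34 mm above the bar's top. Latch down: x = 0, y = jaw travel - 120 mm, z = 98 mm, i.e. 130 mm behind (-y) and 56 mm above the pivot it turns about. Grasp from above, fingers closing along the clamp's y; it can turn between the pads.
- latch_tooth (a point): Middle of the underside of the tooth at the latch bar's free end, 10 mm long (y), 14 mm wide (x). Latch down: x = 0, y = jaw travel - 150 mm, z = 34 mm (160 mm behind and 8 mm below the pivot). The bar is 14 mm wide and 12 mm high, its underside at z = 52 mm. Pressed back against a keeper wall by the pad's spring, the tooth can bind half way down the notch: keep the jaw pushed a little forward while it goes down.
- keeper: Keeper: fixed dark steel rail 46 x 75 x 8 mm, origin under its middle at (0, -88, 20) mm, axes as the clamp's. It carries a firm notch block: two square-edged walls, 14 mm thick (y), 34 mm wide, tops at z = 50 mm, 16 mm above the lowered tooth's underside, 14 mm apart. The block is set up to 10 mm either way along y from the origin; this is NOT reported: see or feel it. Bears 30 N.
- pad: Rubber pad of the jaw, 60 x 10 x 24 mm, on two plungers in front of the jaw; origin at the foot of its front face, at clamp-frame y = jaw travel + 75 mm when not pressed. A spring of 0.5 N per mm pushes it out, 36 mm of stroke, then it is solid. The glass stands up to 20 N from it.
- globe: Lamp globe standing loose in its nest on the clamp board: clear glass ball 124 mm across with stuck-on tiles and a brass finial, on a brass foot 80 mm across and 30 mm high, 0.25 kg, 177 mm tall. Origin at the middle of the foot's underside, at clamp-frame x about 0, z = 20 mm; y = 160 mm when against the back stop, at the start 2 to 12 mm short of it.
- bowl_blue: Bystander: clear bowl of dark blue glass tiles, 100 mm across, 45 mm high; origin under its centre.
- bowl_white: Bystander: clear bowl of pale tiles, 100 mm across, 45 mm high; origin under its centre.
- bowl_brown: Bystander: clear bowl of brown tiles, 100 mm across, 45 mm high; origin under its centre.
- paper_cup: Bystander: white paper cup, 72 mm across, 85 mm high; origin under its centre.
- spatula: Bystander: small wooden-handled spatula lying flat, 170 mm long along its x; origin on its underside.
- lamp_cap: Bystander: brass lamp cap, 72 mm across, 56 mm high; origin under its centre.
- glue: Bystander: white glue bottle, 44 mm across, 120 mm high; origin under its centre.
Mind the look-alikes: they are no part of the job. What is shaped like the globe but blue is not meant.

How it is judged:
By the outcome, as a careful person would: the job done as asked, in the order asked, and still so for the second after the job is handed in, with the robot touching nothing.
It also fails if it takes over 69 s, if anything falls off the work surface, if the arm or the gripper's body presses on something with over 40 N, if the wrist force passes 120 N, or if a joint passes its speed limit or range.

ROBOT

A 6-joint arm with a two-finger parallel gripper is mounted at the origin on the work surface. World frame = base frame: x ahead of the robot, y to its left, z up, the work surface at z = 0. Lengths are in m, angles in degrees, forces in N, time in s.
With the tool pointing down it reaches from about 0.4 to 0.825 m from the base axis. Payload 7 kg.
Tool frame: the origin (TCP) lies on the front face of the gripper's body, between the roots of the fingers; the fingertips stand 66 mm ahead of it and the grasp point (between the pads) lies 47 mm ahead of it; z points along the fingers, y is the line along which they close (so a half turn about z gives the same grasp; the last joint's range is limited). The gripper opens to 88 mm and grips with 3 to 60 N. Pads are 19 mm wide; open, the fingers measure 130 mm over their backs; the gripper's body (78 mm by 193 mm) begins 47 mm behind the grasp point.
Start: joints at [83.486, 20.546, 0.682, 0, -70.136, -16.507], TCP at [0.264, 0.621, 0.292] pointing down, gripper open.
Joint ranges: [-176.03, 176.03], [-82.01, 121.73], [-58.28, 71.71], [-173.87, 95.51], [-174.79, -0.11], [-173.66, 173.66]. Speed limits (degrees/s): [136.94, 136.94, 172.46, 180, 180, 180].

INTERFACE

Orientations are given as [roll, pitch, yaw] about the fixed x, y, z axes, in that order (R = Rz(yaw) Ry(pitch) Rx(roll)).
In Python, from plant import ctrl gives the robot as it stands.
- The arm moves only by the tool send_rows, never from a script. Its argument "deltas" is a list of rows, each a list of 2 entries, a list of its own where there are three numbers: the shift along the tool's x, y, z each as a share of 800 mm, from -1 to 1, then the turn about the tool's z as a share of 90 degrees, from -1 to 1. A call has exactly 5 rows; each row is the pose to reach, as a shift and turn from the pose commanded when the call began, along the tool's axes at that moment; what a row does not reach only later rows make up. A row lasts 1/12 s, in which the tool goes at most 41.7 mm and 7.16 degrees, less where a joint would pass 70% of its speed; a pose out of reach is approached as far as the arm can. A call with a number of a shift or a turn outside -1 to 1 is refused whole. A call with a gripper value outside its range is refused whole. "gripper" is the opening, from 0 (shut) to 1 (fully open), set as the call begins (left out, the last holds). The fingers move at their own pace and stop on an object; the grip force is fixed at half the most. Time passes only in rows, so rows that repeat a pose let the fingers close, or fill a call up. It gives the time, the measured TCP pose, the force, the opening and the grip force at its end, in the units of the state.
- ctrl.get_obs(): the state, without advancing time (a new reading comes with each control period).
- ctrl.snapshot(name): name is "scene" or "top"; returns a dict with "color" (480x640x3 uint8, red, green, blue), "vertical_fov" (degrees; the focal length in pixels is half the picture's height over the tangent of half this angle, whatever the lens; pixels are square), "cx", "cy" (the principal point, pixels), "k1" (the pictures are not rectified: a ray, as slopes to the right and down, at radius r is drawn at 1 + k1 r^2 times it, then the intrinsics apply), "rvec" (rotation vector, rad) and "tvec" (3), from world to camera coordinates, as OpenCV has them. Camera axes: x right, y down, z forward; pixel columns grow to the right and rows downward; lengths in m; the calibration is good to about 2 mm. A picture is of the moment at which its call begins. There is no depth.
- ctrl.close_job(): hands the job in; it is judged then, once.
Trained networks look in a picture, given as the dict that the camera call returned (one of the last four; its "shot" number tells which), for a name from the list of things; names that differ only in an ending like _2 or _b are one class to them, and where a whole thing is asked for, a point or a joint stands for the part that bears it (a point fixed in the world has none). Each returns a list of dicts, best first, with "conf" (0 to 1); they miss things now and then, are a little off and sometimes report something else, mostly with a low value. They report only what shows in the picture. A call takes as long as a camera call. They do not tell look-alikes from the thing itself.
- ctrl.boxes_of(picture, thing): "xy" ([column, row] as shares, 0 to 1, of the picture: columns of its width, rows of its height, amid what is visible of it).
- ctrl.cut_out(picture, thing): "pixels" (480x640 bool, what is visible of it) and "xy" ([column, row] as shares, 0 to 1, of the picture: columns of its width, rows of its height, amid what is visible of it).
The state is a dict: "clock": time; "joint_pos": joint angles; "qvel": joint speeds; "tau": joint torques, N m; "tool_pos": TCP position; "orientation": TCP orientation; "force": force on the tool from outside, world axes, zero at the start; "moment": the same for the moment, N m; "opening": finger opening in m; "gripper_force": force on a finger pad.
Only numpy, scipy, OpenCV 4.12 (cv2) and the standard library are available. Lean on these libraries where they do the work, as an engineer would, in place of code of your own. Each camera call takes 0.05 s, during which the arm holds its last target. There are 200 camera calls.

## Working session

There is one attempt and no reset: what is moved stays moved. The work goes in short steps, Python scripts to look and compute and a tool call to move; the robot and the scene stay as the last step left them, time stands still between calls to the robot, and variables do not carry over. Pictures are saved under pics/ and viewed, at most 10 in all, crops included, and the job is handed in when it is done.

Besides the shell and the picture viewer there is one more tool, called after "Emit:" as a command line: name --argument value ..., lists and objects as JSON in quotes. send_rows: Moves the arm, as the interface text tells. Shift numbers are shares of 800 mm and turn numbers shares of 90 degrees, none past 1 either way. Its arguments: {"type":"object","properties":{"deltas":{"type":"array","items":{"type":"array"}},"gripper":{"type":"number"}},"required":["deltas"]}

```bash
mkdir -p pics
cat > h.py <<'E'
import numpy as np, cv2
from plant import ctrl
def cam(s):
    f=240/np.tan(np.radians(s["vertical_fov"])/2)
    K=np.array([[f,0,s["cx"]],[0,f,s["cy"]],[0,0,1.]]);D=np.array([s["k1"],0,0,0,0.])
    return K,D,np.array(s["rvec"],float),np.array(s["tvec"],float)
def proj(s,P):
    K,D,r,t=cam(s);return cv2.projectPoints(np.array(P,float).reshape(-1,3),r,t,K,D)[0][:,0]
def onz(s,uv,z):
    K,D,r,t=cam(s);R=cv2.Rodrigues(r)[0]
    n=cv2.undistortPoints(np.array(uv,float).reshape(-1,1,2),K,D)[:,0]
    d=np.c_[n,np.ones(len(n))]@R; c=-R.T@t
    z=np.broadcast_to(z,len(d)); return c+d*((z-c[2])/d[:,2])[:,None]
def save(s,n): cv2.imwrite(f"pics/{n}.png",s["color"][:,:,::-1])
E
python3 - <<'E'
from h import *
o=ctrl.get_obs();print(o)
for n in("scene","top"):
    s=ctrl.snapshot(n);save(s,n);print(n,{k:v for k,v in s.items() if k!="color"})
    for t in("clamp","latch_grip","latch_tooth","keeper","globe","pad","latch"):
        print(t,[(round(b["conf"],2),np.round(np.array(b["xy"])*[640,480],1)) for b in ctrl.boxes_of(s,t)])
E
```

```text
{'clock': 0.0, 'joint_pos': array([ 8.34863786e+01,  2.05911859e+01,  6.34437886e-01, -2.00063744e-02,
       -7.01361174e+01, -1.65061861e+01]), 'qvel': array([ 0.01341857, -0.01746346,  0.01219519, -0.03537998, -0.04146394,
        0.00306575]), 'tau': array([ 1.37873467e-04, -5.82716703e+01,  2.93067563e+01,  6.99720472e+00,
        7.19439398e-03, -1.55749526e-04]), 'tool_pos': array([0.26383406, 0.62089184, 0.29123082]), 'orientation': array([ 1.79905618e+02, -8.35509222e-03, -2.30266138e+01]), 'force': array([0.65143184, 0.18277692, 0.192767  ]), 'moment': array([-0.01333936,  0.04436393, -0.02059413]), 'gripper_force': 0.0, 'opening': 0.08778527859149285}
scene {'vertical_fov': 56.465090041109995, 'cx': 310.288536109083, 'cy': 236.1347651029694, 'k1': 0.028915430955860928, 'rvec': array([ 1.21702386,  2.43108628, -0.8753505 ]), 'tvec': array([ 0.23273645, -0.25507307,  1.34023419]), 'shot': 1}
clamp [(0.7, array([307.3, 286.9])), (0.37, array([224. , 279.2]))]
latch_grip [(0.93, array([289.4, 254. ])), (0.38, array([304.9, 277.7]))]
latch_tooth [(0.94, array([286.2, 254.4]))]
keeper [(0.76, array([281.3, 261.5]))]
globe [(0.92, array([475.6, 217. ])), (0.62, array([355.4, 314.5]))]
pad [(0.61, array([323.9, 301.9]))]
latch [(0.81, array([281.8, 254.5]))]
top {'vertical_fov': 47.96386401339279, 'cx': 316.2520413897005, 'cy': 234.02031755264022, 'k1': -0.07638954264984447, 'rvec': array([ 2.14062111, -2.20094197,  0.07386105]), 'tvec': array([0.06018731, 0.49129875, 1.17606639]), 'shot': 2}
clamp [(0.74, array([305.6, 223.7]))]
latch_grip [(0.86, array([321.9, 225. ]))]
latch_tooth [(0.62, array([321.3, 221.5]))]
keeper [(0.87, array([326. , 229.7])), (0.21, array([360.2, 164. ]))]
globe [(0.64, array([213.8, 198.5])), (0.64, array([187. , 388.1]))]
pad [(0.78, array([255.6, 208.2]))]
latch [(0.65, array([383. , 303.6])), (0.59, array([324.4, 225. ])), (0.32, array([359.1, 163.3]))]
```

View pics/scene.png

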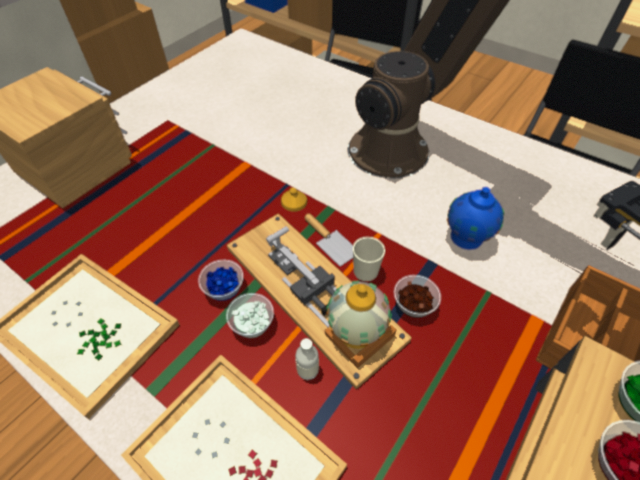

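View pics/top.png

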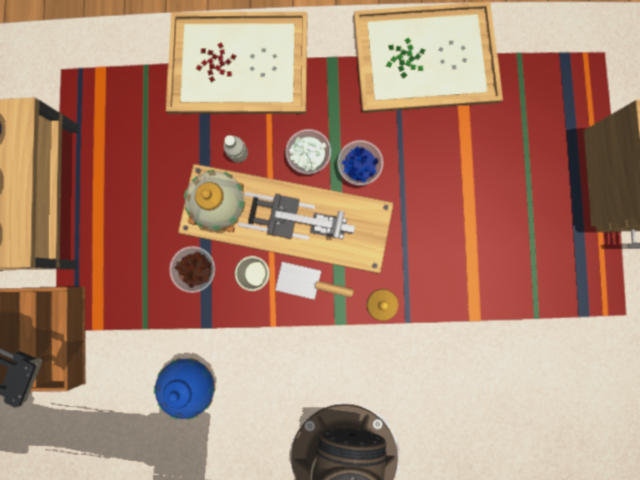

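Top view: board corners at about (194,165), (393,202), (380,271), (180,233); latch handle at about (342,224), globe at (212,197). The scene view shows the same. The arm isn't over the clamp.

Run:
```python
from h import *
s=ctrl.snapshot("top")
c=[b for b in ctrl.cut_out(s,"clamp")][0]
m=c["pixels"].astype(np.uint8)
h=cv2.cvtColor(s["color"],cv2.COLOR_RGB2HSV)
# board colour mask: bright yellowish
bm=((h[...,0]>9)&(h[...,0]<30)&(h[...,2]>140)&(h[...,1]>50)).astype(np.uint8)
bm[:150]=0;bm[290:]=0;bm[:,:165]=0;bm[:,410:]=0
bm=cv2.morphologyEx(bm,cv2.MORPH_OPEN,np.ones((3,3)))
n,l,st,_=cv2.connectedComponentsWithStats(bm);k=1+np.argmax(st[1:,4]);
vs,us=np.nonzero(l==k)
for zz in(0.02,):
    P=onz(s,np.c_[us,vs],zz)[:,:2]
    r=cv2.minAreaRect((P*1000).astype(np.float32));print(r, cv2.boxPoints(r))
P2=onz(s,np.argwhere(m)[:,::-1],0.02)[:,:2];print(cv2.minAreaRect((P2*1000).astype(np.float32)))
cr=s["color"][155:285,170:410];cv2.imwrite("pics/c1.png",cv2.resize(cr,None,fx=3.33,fy=3.33,interpolation=cv2.INTER_CUBIC)[:,:,::-1])
```

```text
((513.2218017578125, 112.31118774414062), (460.09259033203125, 285.5010986328125), 64.55337524414062) [[ 285.47604   -34.081726]
 [ 543.27954  -156.75302 ]
 [ 740.9675    258.7041  ]
 [ 483.16406   381.3754  ]]
((530.7254028320312, 115.3194580078125), (462.0632019042969, 162.14059448242188), 77.26051330566406)
```

View pics/c1.png

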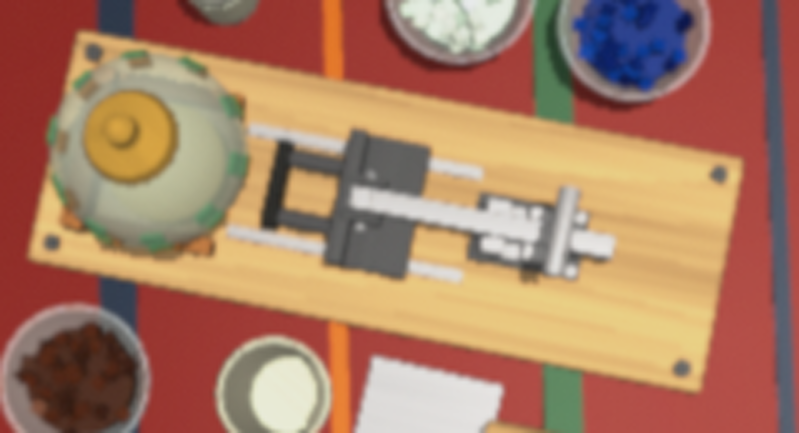

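Crop: board corners at (78,32), (742,158), (700,391) and (28,260). The handle rod runs from (569,188) to (556,274), with the tooth end at (612,245). Keeper walls are just visible beside the bar.

Run:
```python
from h import *
from scipy.optimize import least_squares
s=ctrl.snapshot("top")
q=np.array([[78,32],[742,158],[700,391],[28,260]],float)
uv=(q+.5)/3.33-.5+[170,155]
W=onz(s,uv,.02)*1000;print(W.round(1))
L=np.array([[80,240],[80,-220],[-80,-220],[-80,240]],float)
def T(p,l):
    a=p[2];return l@np.array([[np.cos(a),np.sin(a)],[-np.sin(a),np.cos(a)]])+p[:2]
f=least_squares(lambda p:(T(p,L)-W[:,:2]).ravel(),[528,105,-.222]);p=f.x
print(p,np.degrees(p[2]),(T(p,L)-W[:,:2]).round(1))
# handle rod ends at z=.098(top ~.105)
h=(np.array([[569,188],[556,274],[612,245]])+.5)/3.33-.5+[170,155]
H=onz(s,h,[.103,.103,.064])[:,:2]*1000
a=p[2];Ri=np.array([[np.cos(a),np.sin(a)],[-np.sin(a),np.cos(a)]])
print("handle clamp frame",((H-p[:2])@Ri.T).round(1))
s2=ctrl.snapshot("scene")
# overlays in scene: project model points
def w(l): return np.r_[T(p,np.array([l[:2]],float))[0],l[2]]/1000
pts=[w(l) for l in [(80,240,20),(80,-220,20),(-80,-220,20),(-80,240,20),(28,-120,98),(-28,-120,98),(0,-150,34),(80,200,20)]]
im=s2["color"].copy()
im=cv2.resize(im[200:400,215:425],None,fx=3.8,fy=2.9*3.8/3.8*1.0,interpolation=cv2.INTER_CUBIC) if 0 else cv2.resize(im[205:390,220:420],None,fx=3.2,fy=3.2,interpolation=cv2.INTER_CUBIC)
for u in proj(s2,pts): cv2.circle(im,tuple(int(v) for v in ((u-[220,205]+.5)*3.2)),3,(255,0,255),1)
cv2.imwrite("pics/c2.png",im[:,:,::-1])
np.save("p.npy",p)
print(ctrl.get_obs()["clock"])
```

```text
[[ 659.4  321.3   20. ]
 [ 559.5 -125.4   20. ]
 [ 404.7  -91.5   20. ]
 [ 504.6  356.3   20. ]]
[ 5.29854447e+02  1.05415868e+02 -2.19764329e-01] -12.59156852568445 [[ 0.8  0.9]
 [ 0.5 -1.4]
 [-0.8 -0.3]
 [-0.5  0.8]]
handle clamp frame [[  26.5 -108.5]
 [ -27.7 -110.7]
 [   0.6 -142.7]]
1.0
```

View pics/c2.png

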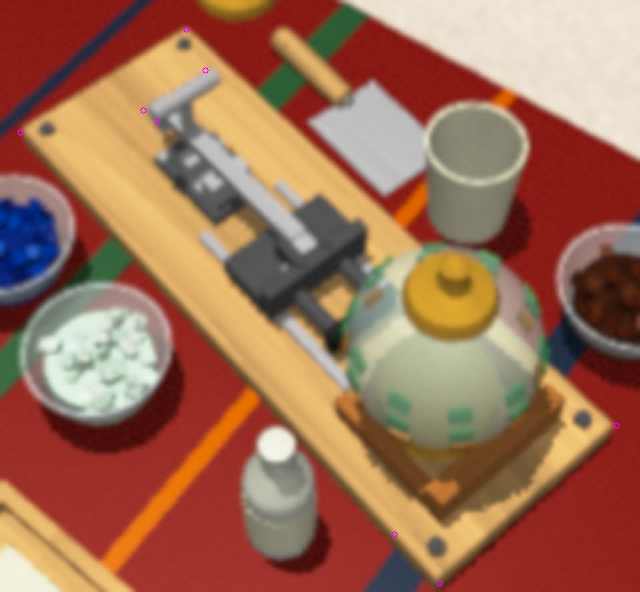

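Overlay fits the board in the scene view, with the predicted corners on the real ones. The handle lies about 10 mm forward of travel 0. Next I'll rectify the keeper area and work out the approach.

```bash
cat >> h.py <<'E'
p=np.load("p.npy") if __import__("os").path.exists("p.npy") else None
def c2w(l):
    a=p[2];l=np.array(l,float);c,s=np.cos(a),np.sin(a)
    return np.array([p[0]+c*l[0]-s*l[1],p[1]+s*l[0]+c*l[1],l[2]])
def w2c(w):
    a=p[2];c,s=np.cos(a),np.sin(a);d=np.array(w[:2])-p[:2]
    return np.array([c*d[0]+s*d[1],-s*d[0]+c*d[1],w[2]])
def grasp(o):
    from scipy.spatial.transform import Rotation as Ro
    R=Ro.from_euler("xyz",o["orientation"],degrees=True).as_matrix()
    return R,w2c(np.array(o["tool_pos"])*1000+R@[0,0,47])
def hpos(trav,th):
    a=np.arctan2(56,130)+th;r=np.hypot(56,130)
    return np.array([0,10+trav-r*np.cos(a),42+r*np.sin(a)])
def goto(l):
    o=ctrl.get_obs();R,g=grasp(o);d=c2w(l)-c2w(g);t=R.T@d/800
    yaw=o["orientation"][2];e=np.degrees(p[2])-yaw
    print("t",round(o["clock"],2),"grasp clamp",g.round(1),"ori",o["orientation"].round(2),"shares",t.round(4),"turn",round(-e/90,4),"F",o["force"].round(1),"open",round(o["opening"]*1000,1))
E
python3 - <<'E'
from h import *
out=[]
X,Y=np.meshgrid(np.arange(-40,40,.2),np.arange(-165,-35,.2))
for n in("top","scene"):
    s=ctrl.snapshot(n)
    for z in(50,):
        P=np.array([p[0]+np.cos(p[2])*X-np.sin(p[2])*Y,p[1]+np.sin(p[2])*X+np.cos(p[2])*Y,0*X+z]).reshape(3,-1).T/1000
        m=proj(s,P).reshape(X.shape+(2,)).astype(np.float32)
        im=cv2.remap(s["color"],m[...,0],m[...,1],cv2.INTER_CUBIC).transpose(1,0,2).copy()
        for y in range(-160,-39,10): cv2.line(im,(int((y+165)*5),0),(int((y+165)*5),8 if y%50 else 25),(255,0,255),1)
        out.append(im[60:340])
cv2.imwrite("pics/k1.png",np.vstack(out)[:,:,::-1])
goto([0,-109.5,160])
E
```

```text
t 1.1 grasp clamp [-371.9  445.4  245.2] ori [-180.     -0.    -23.02] shares [0.5828 0.5981 0.1065] turn -0.1159 F [-0.3 -0.   0.1] open 87.5
```

View pics/k1.png

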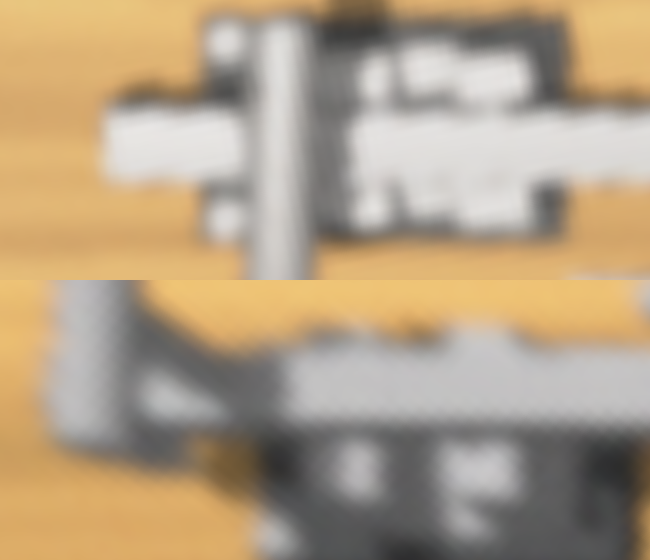

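Rectified view (5 px/mm, y from -165): the second wall top spans about 455–530 px (y -74 to -59) in the top view and 440–520 px in the scene view. The first wall ends at about 387 px (y -87.5). That puts the block centre near y = -81, so the notch window is a travel of about 67–71 mm. Now moving over the handle.

Emit:
send_rows --deltas '[[[0.036,0.037,0],-0.058],[[0.072,0.074,0],-0.116],[[0.108,0.111,0],-0.116],[[0.144,0.148,0],-0.116],[[0.18,0.185,0],-0.116]]' --gripper 1

```text
clock: 1.52
tool_pos: [0.3389, 0.4269, 0.2922]
orientation: [-180.0, -0.0, -12.5]
force: [1.3, 0.0, 0.4]
opening: 0.0874
gripper_force: 0.0
```

```bash
python3 -c "
from h import *
goto([0,-109.5,240])"
```

```text
t 1.52 grasp clamp [-256.4  272.1  245.2] ori [-1.7998e+02 -1.0000e-02 -1.2550e+01] shares [0.3202 0.4772 0.0064] turn 0.0005 F [1.3 0.  0.4] open 87.4
```

Emit:
send_rows --deltas '[[[0.029,0.043,0],0],[[0.058,0.086,0],0],[[0.087,0.129,0],0],[[0.116,0.172,0],0],[[0.145,0.215,0],0]]'

```text
clock: 1.93
tool_pos: [0.4146, 0.2336, 0.2926]
orientation: [-179.9, -0.0, -12.6]
force: [1.1, 0.0, 0.2]
opening: 0.0878
gripper_force: 0.0
```

Emit:
send_rows --deltas '[[[0.029,0.043,0],0],[[0.058,0.086,0],0],[[0.087,0.129,0],0],[[0.116,0.172,0],0],[[0.145,0.215,0],0]]'

```text
clock: 2.35
tool_pos: [0.4904, 0.0404, 0.2927]
orientation: [-180.0, -0.1, -12.6]
force: [1.1, -0.2, 0.2]
opening: 0.0873
gripper_force: 0.0
```

```bash
python3 -c "
from h import *
goto([0,-109.5,140])"
```

```text
t 2.35 grasp clamp [-24.3 -72.  245.7] ori [-1.7995e+02 -6.0000e-02 -1.2560e+01] shares [0.0302 0.047  0.1322] turn 0.0004 F [ 1.1 -0.2  0.2] open 87.3
```

Emit:
send_rows --deltas '[[[0.015,0.024,0.03],0],[[0.03,0.047,0.06],0],[[0.03,0.047,0.09],0],[[0.03,0.047,0.12],0],[[0.03,0.047,0.132],0]]'

```text
clock: 2.77
tool_pos: [0.5039, -0.0006, 0.1837]
orientation: [179.9, 0.2, -12.7]
force: [0.1, -0.2, -0.6]
opening: 0.0875
gripper_force: 0.0
```

Run:
```python
from h import *
goto([0,-109.5,99])
s=ctrl.snapshot("scene")
im=cv2.resize(s["color"][160:360,200:440],None,fx=3,fy=3,interpolation=cv2.INTER_CUBIC)
cv2.imwrite("pics/a1.png",im[:,:,::-1])
```

```text
t 2.77 grasp clamp [  -2.3 -109.1  136.7] ori [179.9    0.2  -12.69] shares [0.0031 0.0004 0.0471] turn -0.0011 F [ 0.1 -0.2 -0.6] open 87.5
```

View pics/a1.png

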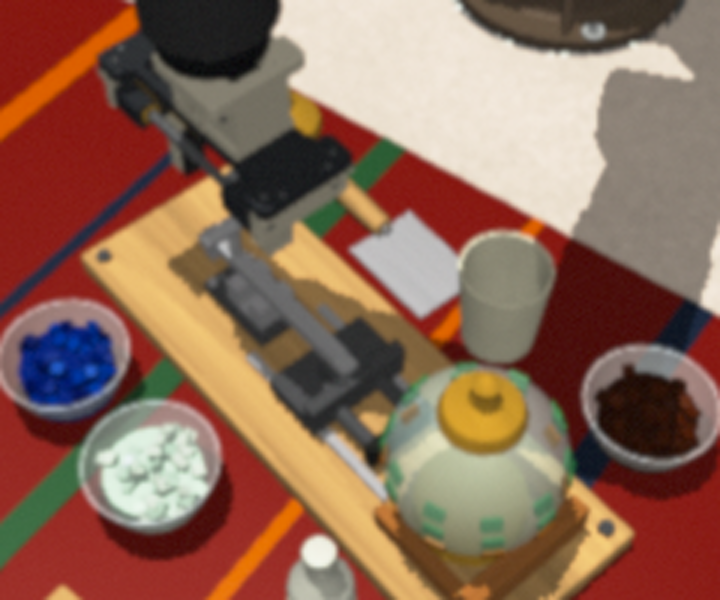

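The gripper is over the handle: the handle's visible end at (222,240) lies between the fingers, with the front finger at about (270,225). The clamp and bystanders are undisturbed. Descending now.

Emit:
send_rows --deltas '[[[0.002,0,0.012],0],[[0.003,0,0.024],0],[[0.003,0,0.036],0],[[0.003,0,0.048],0],[[0.003,0,0.048],0]]'

```text
clock: 3.23
tool_pos: [0.5069, -0.0, 0.1465]
orientation: [179.9, 0.1, -12.6]
force: [-1.7, -0.7, -0.2]
opening: 0.088
gripper_force: 0.0
```

```bash
python3 -c "
from h import *
goto([0,-109.5,98])"
```

```text
t 3.23 grasp clamp [   0.4 -108.    99.5] ori [ 1.7994e+02  1.2000e-01 -1.2580e+01] shares [-0.0006  0.0019  0.0019] turn 0.0002 F [-1.7 -0.7 -0.2] open 88.0
```

Emit:
send_rows --deltas '[[[0,0.001,0.001],0],[[0,0.001,0.001],0],[[0,0.001,0.001],0],[[0,0.001,0.001],0],[[0,0.001,0.001],0]]' --gripper 0.25

```text
clock: 3.65
tool_pos: [0.5077, -0.0007, 0.1478]
orientation: [-180.0, -0.0, -12.6]
force: [-0.5, -0.3, -0.6]
opening: 0.0595
gripper_force: 0.0
```

Emit:
send_rows --deltas '[[[0,0,0],0],[[0,0,0],0],[[0,0,0],0],[[0,0,0],0],[[0,0,0],0]]' --gripper 0

```text
clock: 4.07
tool_pos: [0.5075, -0.0008, 0.1474]
orientation: [-180.0, -0.0, -12.6]
force: [-0.0, 0.2, 0.1]
opening: 0.0267
gripper_force: 0.0
```

```bash
python3 -c "
from h import *
goto([0,-109.5,98])"
```

```text
t 4.07 grasp clamp [   1.4 -108.5  100.4] ori [-180.     -0.    -12.58] shares [-0.0017  0.0012  0.003 ] turn 0.0001 F [-0.   0.2  0.1] open 26.7
```

Emit:
send_rows --deltas '[[[-0.001,0,0.002],0],[[-0.001,0,0.002],0],[[-0.001,0,0.002],0],[[-0.001,0,0.002],0],[[-0.001,0,0.002],0]]'

```text
clock: 4.48
tool_pos: [0.5065, -0.0006, 0.1455]
orientation: [180.0, 0.0, -12.6]
force: [-0.5, 0.6, -2.2]
opening: 0.0132
gripper_force: 30.0
```

```bash
python3 -c "
from h import *
for th in (0,.05,.1,.15,.2,.25): print(th,hpos(10,th).round(1))
goto([0,-109.5,98])"
```

```text
0 [   0. -110.   98.]
0.05 [   0.  -107.   104.4]
0.1 [   0.  -103.8  110.7]
0.15 [   0.  -100.2  116.8]
0.2 [  0.  -96.3 122.7]
0.25 [  0.  -92.1 128.4]
t 4.48 grasp clamp [   0.3 -108.6   98.5] ori [ 1.7999e+02  3.0000e-02 -1.2590e+01] shares [-0.0004  0.0011  0.0007] turn 0.0 F [-0.5  0.6 -2.2] open 13.2
```

Emit:
send_rows --deltas '[[[0,-0.004,-0.008],0],[[0,-0.008,-0.016],0],[[0,-0.012,-0.0235],0],[[0,-0.017,-0.031],0],[[0,-0.017,-0.031],0]]'

```text
clock: 4.9
tool_pos: [0.5096, 0.0132, 0.1715]
orientation: [180.0, 0.0, -12.6]
force: [1.7, -2.1, -8.4]
opening: 0.0131
gripper_force: 30.9
```

```bash
python3 -c "
from h import *
goto(hpos(45,.2))"
```

```text
t 4.9 grasp clamp [  0.3 -94.5 124.5] ori [ 1.800e+02  1.000e-02 -1.255e+01] shares [-0.0004 -0.0415  0.0022] turn 0.0004 F [ 1.7 -2.1 -8.4] open 13.1
```

Emit:
send_rows --deltas '[[[0,-0.007,0],0],[[0,-0.014,0],0],[[0,-0.021,0],0],[[0,-0.028,0],0],[[0,-0.028,0],0]]'

```text
clock: 5.32
tool_pos: [0.5148, 0.0357, 0.1702]
orientation: [-180.0, 0.0, -12.6]
force: [2.2, 0.1, -8.3]
opening: 0.0133
gripper_force: 30.6
```

Emit:
send_rows --deltas '[[[0,-0.004,0],0],[[0,-0.008,0],0],[[0,-0.012,0],0],[[0,-0.016,0],0],[[0,-0.016,0],0]]'

```text
clock: 5.73
tool_pos: [0.5174, 0.0474, 0.1705]
orientation: [180.0, 0.0, -12.6]
force: [1.6, -0.9, -7.2]
opening: 0.0135
gripper_force: 30.6
```

```bash
python3 -c "
from h import *
goto(hpos(69,.2))"
```

```text
t 5.73 grasp clamp [  0.5 -59.3 123.5] ori [ 1.800e+02  1.000e-02 -1.258e+01] shares [-0.0006 -0.0276  0.001 ] turn 0.0002 F [ 1.6 -0.9 -7.2] open 13.5
```

Emit:
send_rows --deltas '[[[0,-0.003,0],0],[[0,-0.006,0],0],[[0,-0.009,0],0],[[0,-0.012,0],0],[[0,-0.015,0],0]]'

```text
clock: 6.15
tool_pos: [0.5198, 0.0581, 0.1707]
orientation: [179.9, 0.0, -12.6]
force: [0.2, -7.6, -3.1]
opening: 0.0134
gripper_force: 30.8
```

Emit:
send_rows --deltas '[[[0,-0.003,0],0],[[0,-0.006,0],0],[[0,-0.009,0],0],[[0,-0.012,0],0],[[0,-0.012,0],0]]'

```text
clock: 6.57
tool_pos: [0.5218, 0.067, 0.1709]
orientation: [179.9, 0.0, -12.6]
force: [0.8, -9.7, -1.3]
opening: 0.0133
gripper_force: 30.8
```

Emit:
send_rows --deltas '[[[0,0,0],0],[[0,0,0],0],[[0,0,0],0],[[0,0,0],0],[[0,0,0],0]]'

```text
clock: 6.98
tool_pos: [0.5218, 0.0668, 0.1709]
orientation: [179.9, 0.0, -12.6]
force: [1.5, -10.3, -1.1]
opening: 0.0136
gripper_force: 30.8
```

Run:
```python
from h import *
goto(hpos(69,.2))
out=[]
X,Y=np.meshgrid(np.arange(-40,40,.2),np.arange(-125,-15,.2))
s=ctrl.snapshot("scene")
a=cv2.resize(s["color"][200:345,230:420],None,fx=4,fy=4,interpolation=cv2.INTER_CUBIC)
cv2.imwrite("pics/b1.png",a[:,:,::-1])
```

```text
t 6.98 grasp clamp [  0.5 -39.6 123.9] ori [ 1.7987e+02  3.0000e-02 -1.2580e+01] shares [-0.0006 -0.0028  0.0015] turn 0.0001 F [  1.5 -10.3  -1.1] open 13.6
```

View pics/b1.png

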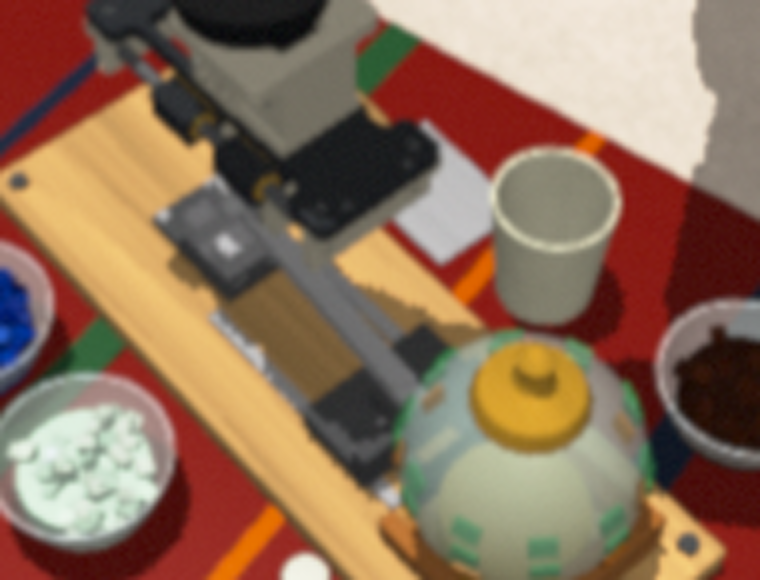

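Scene view: the jaw is forward with its pad on the globe, the globe is at the back stop and the bar is above the keeper, near (215,235). A reaction of about 10 N matches the spring. Next I'll go to travel ≈ 69 mm and lower to just above the walls.

Emit:
send_rows --deltas '[[[0,-0.003,0],0],[[0,-0.001,0.004],0],[[0,0.002,0.008],0],[[0,0.005,0.0125],0],[[0,0.005,0.0125],0]]'

```text
clock: 7.45
tool_pos: [0.5209, 0.0627, 0.161]
orientation: [179.9, 0.0, -12.6]
force: [-2.3, -10.6, 4.0]
opening: 0.0131
gripper_force: 30.1
```

```bash
python3 -c "
from h import *
for th in (.12,.11,.1,.09,.08,.06,.03,0): print(th,hpos(68.7,th).round(1))
goto(hpos(68.7,.12)+[0,0,.5])"
```

```text
0.12 [  0.  -43.7 113.2]
0.11 [  0.  -44.4 111.9]
0.1 [  0.  -45.1 110.7]
0.09 [  0.  -45.7 109.5]
0.08 [  0.  -46.4 108.2]
0.06 [  0.  -47.7 105.7]
0.03 [  0.  -49.6 101.9]
0 [  0.  -51.3  98. ]
t 7.45 grasp clamp [  0.5 -43.8 114. ] ori [ 1.7989e+02  1.0000e-02 -1.2600e+01] shares [-0.0007 -0.0001  0.0005] turn -0.0001 F [ -2.3 -10.6   4. ] open 13.1
```

Emit:
send_rows --deltas '[[[0,0.001,0.001],0],[[0,0.0015,0.0025],0],[[0,0.002,0.0035],0],[[0,0.0025,0.0045],0],[[0,0.0025,0.0045],0]]'

```text
clock: 7.87
tool_pos: [0.5205, 0.0609, 0.158]
orientation: [179.9, -0.0, -12.6]
force: [-2.2, -10.7, 5.3]
opening: 0.0133
gripper_force: 30.0
```

```bash
python3 -c "
from h import *
goto(hpos(68.7,.08)+[0,0,.5])"
```

```text
t 7.87 grasp clamp [  0.6 -45.6 111. ] ori [179.9  -0.  -12.6] shares [-0.0007  0.001   0.0028] turn -0.0 F [ -2.2 -10.7   5.3] open 13.3
```

Emit:
send_rows --deltas '[[[0,0.0005,0.001],0],[[0,0.001,0.002],0],[[0,0.001,0.002],0],[[0,0.001,0.002],0],[[0,0.001,0.002],0]]'

```text
clock: 8.28
tool_pos: [0.5204, 0.0603, 0.1564]
orientation: [179.9, -0.0, -12.6]
force: [-2.1, -10.5, 5.5]
opening: 0.0131
gripper_force: 30.0
```

```bash
python3 -c "
from h import *
goto(hpos(68.7,.06)+[0,0,.5])"
```

```text
t 8.28 grasp clamp [  0.6 -46.2 109.4] ori [179.91  -0.   -12.59] shares [-0.0007  0.0019  0.004 ] turn -0.0 F [ -2.1 -10.5   5.5] open 13.1
```

Emit:
send_rows --deltas '[[[0,0.0005,0.001],0],[[0,0.001,0.002],0],[[0,0.0015,0.003],0],[[0,0.0015,0.003],0],[[0,0.0015,0.003],0]]'

```text
clock: 8.7
tool_pos: [0.5201, 0.0592, 0.154]
orientation: [179.9, -0.0, -12.6]
force: [-2.1, -9.2, 4.6]
opening: 0.0131
gripper_force: 30.0
```

```bash
python3 -c "
from h import *
goto(hpos(68.7,.03)+[0,0,.5])"
```

```text
t 8.7 grasp clamp [  0.6 -47.3 107. ] ori [179.92  -0.   -12.6 ] shares [-0.0007  0.0028  0.0057] turn -0.0001 F [-2.1 -9.2  4.6] open 13.1
```

Emit:
send_rows --deltas '[[[0,-0.001,0],0],[[0,-0.001,0],0],[[0,-0.001,0],0],[[0,-0.001,0],0],[[0,-0.001,0],0]]'

```text
clock: 9.12
tool_pos: [0.5202, 0.0598, 0.154]
orientation: [179.9, 0.0, -12.6]
force: [-2.7, -11.1, 5.0]
opening: 0.0128
gripper_force: 30.0
```

```bash
python3 -c "
from h import *
goto(hpos(69.5,.03)+[0,0,.5])"
```

```text
t 9.12 grasp clamp [  0.6 -46.7 107. ] ori [179.9   0.  -12.6] shares [-0.0007  0.0025  0.0058] turn -0.0 F [ -2.7 -11.1   5. ] open 12.8
```

Emit:
send_rows --deltas '[[[0,0.0005,0.0015],0],[[0,0.001,0.003],0],[[0,0.0015,0.0045],0],[[0,0.002,0.0055],0],[[0,0.002,0.0055],0]]'

```text
clock: 9.53
tool_pos: [0.5198, 0.058, 0.1494]
orientation: [179.9, 0.0, -12.6]
force: [-2.1, -12.2, 4.4]
opening: 0.0131
gripper_force: 30.0
```

```bash
python3 -c "
from h import *
goto(hpos(69.5,0)+[0,0,.5])"
```

```text
t 9.53 grasp clamp [  0.5 -48.6 102.4] ori [ 1.7988e+02  1.0000e-02 -1.2600e+01] shares [-0.0007  0.0024  0.0049] turn -0.0 F [ -2.1 -12.2   4.4] open 13.1
```

Emit:
send_rows --deltas '[[[0,0.0005,0.0015],0],[[0,0.001,0.003],0],[[0,0.0015,0.004],0],[[0,0.002,0.0045],0],[[0,0.002,0.0045],0]]'

```text
clock: 9.95
tool_pos: [0.5195, 0.0566, 0.1458]
orientation: [179.9, 0.0, -12.6]
force: [-1.7, -11.0, 4.0]
opening: 0.013
gripper_force: 30.0
```

```bash
python3 -c "
from h import *
goto(hpos(69.5,0)+[0,0,.5])"
```

```text
t 9.95 grasp clamp [  0.5 -50.   98.8] ori [ 1.799e+02  1.000e-02 -1.260e+01] shares [-0.0007  0.0006  0.0004] turn -0.0001 F [ -1.7 -11.    4. ] open 13.0
```

Emit:
send_rows --deltas '[[[0,0,0.0005],0],[[0,0.0005,0.0005],0],[[0,0.001,0.0005],0],[[0,0.0015,0.0005],0],[[0,0.0015,0.0005],0]]'

```text
clock: 10.37
tool_pos: [0.5192, 0.0556, 0.1454]
orientation: [179.9, 0.0, -12.6]
force: [-2.2, -11.4, 2.6]
opening: 0.0128
gripper_force: 30.0
```

Emit:
send_rows --deltas '[[[0,0.0005,0],0],[[0,0.001,0],0],[[0,0.0015,0],0],[[0,0.0015,0],0],[[0,0.0015,0],0]]'

```text
clock: 10.78
tool_pos: [0.5192, 0.0552, 0.1454]
orientation: [180.0, -0.0, -12.6]
force: [-2.9, -5.7, 2.5]
opening: 0.013
gripper_force: 30.0
```

```bash
python3 -c "
from h import *
goto(hpos(67,0)+[0,0,.5])"
```

```text
t 10.78 grasp clamp [  0.5 -51.3  98.4] ori [ 1.7999e+02 -1.0000e-02 -1.2600e+01] shares [-0.0007  0.0021 -0.0002] turn -0.0001 F [-2.9 -5.7  2.5] open 13.0
```

Emit:
send_rows --deltas '[[[0,0.0005,0],0],[[0,0.001,0],0],[[0,0.001,0],0],[[0,0.001,0],0],[[0,0.001,0],0]]'

```text
clock: 11.2
tool_pos: [0.5193, 0.0551, 0.1453]
orientation: [-180.0, -0.0, -12.6]
force: [-4.6, -1.5, 6.4]
opening: 0.0129
gripper_force: 30.0
```

Emit:
send_rows --deltas '[[[0,0,0],0],[[0,0,0],0],[[0,0,0],0],[[0,0,0],0],[[0,0,0],0]]' --gripper 0.8

```text
clock: 11.62
tool_pos: [0.5194, 0.0551, 0.1446]
orientation: [-180.0, -0.0, -12.6]
force: [0.5, -0.3, 0.2]
opening: 0.0408
gripper_force: 0.0
```

Emit:
send_rows --deltas '[[[0,0,0],0],[[0,0,0],0],[[0,0,0],0],[[0,0,0],0],[[0,0,0],0]]'

```text
clock: 12.03
tool_pos: [0.5191, 0.0548, 0.1445]
orientation: [-180.0, 0.0, -12.6]
force: [0.1, -1.2, 1.2]
opening: 0.0691
gripper_force: 0.0
```

Straight up and then away to the robot's -y side.

Emit:
send_rows --deltas '[[[0,0,-0.015],0],[[0,0,-0.04],0],[[0,0,-0.08],0],[[0,0,-0.12],0],[[0,0,-0.16],0]]'

```text
clock: 12.45
tool_pos: [0.5188, 0.0546, 0.2739]
orientation: [180.0, 0.0, -12.6]
force: [0.8, -0.0, -0.3]
opening: 0.0701
gripper_force: 0.0
```

Emit:
send_rows --deltas '[[[0,0.04,0],0],[[0,0.08,0],0],[[0,0.12,0],0],[[0,0.16,0],0],[[0,0.2,0],0]]'

```text
clock: 12.87
tool_pos: [0.4836, -0.1026, 0.2728]
orientation: [-180.0, -0.0, -12.5]
force: [0.4, 0.7, -0.7]
opening: 0.0702
gripper_force: 0.0
```

Emit:
send_rows --deltas '[[[0,0.04,0],0],[[0,0.08,0],0],[[0,0.1,0],0],[[0,0.1,0],0],[[0,0.1,0],0]]'

```text
clock: 13.28
tool_pos: [0.4665, -0.1802, 0.2725]
orientation: [-180.0, 0.0, -12.7]
force: [0.5, 0.8, 0.9]
opening: 0.0698
gripper_force: 0.0
```

Run:
```python
from h import *
s=ctrl.snapshot("scene");a=cv2.resize(s["color"][210:390,225:425],None,fx=3,fy=3,interpolation=cv2.INTER_CUBIC)
for u in proj(s,[c2w(l)/1000 for l in [(28,-51.5,98),(-28,-51.5,98),(0,10+68-30,60)]]): cv2.circle(a,tuple(int(v) for v in ((u-[225,210]+.5)*3)),3,(255,0,255),1)
cv2.imwrite("pics/e1.png",a[:,:,::-1])
```

```text
(no output)
```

View pics/e1.png

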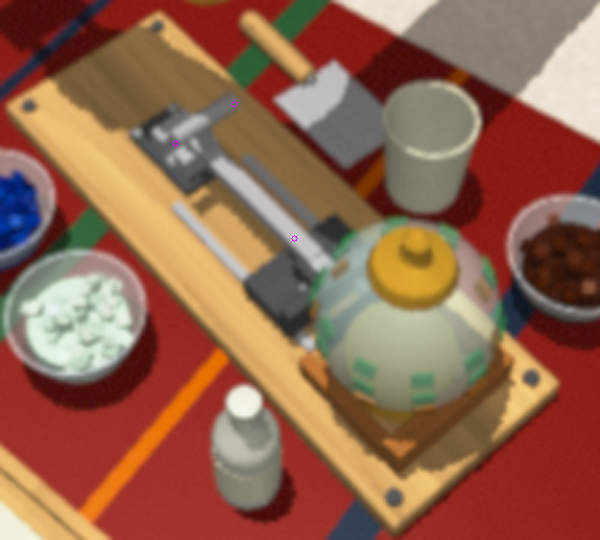

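The handle ends, near (235,103) and (173,135), sit on the predicted lowered and latched position. The jaw has stayed forward, the globe is at the stop and the bystanders haven't moved. Handing in.

```bash
python3 -c "
from plant import ctrl
print(ctrl.close_job())"
```

```text
the job is handed in; nothing more can be done
None
```

The globe is clamped and the job is handed in: the tooth is down in the keeper's notch and the latch held the jaw after I let go. The final picture agrees with this and shows the bystanders unmoved, but no verdict came back.

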